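# Turn the red shoe to the dryer and switch the dryer on

## Task

The red baby shoe on the turret is next to be dried: with a fingertip, push on an arm of the star handle on top to turn the turret, either way round, until the red shoe points straight at the nozzle of the yellow dryer, and leave it there. Then push the red pointer lever on the grey control box all the way over to the green mark. Turn the turret by its star handle only, keeping your hand off the shoes and the plate they stand on; pick nothing up, and leave the loose things on the bench where they are.

Things in the scene. Friction and masses are not known exactly. Their poses are not given: they have to be found in the camera images.
- star_hub (a point): Hub centre of the star handle, on the turret's upright axis, at its arms' mid-height (190 mm above the bench). Four level steel arms 16 mm thick run from the hub (radius 24 mm, top 15 mm above this point) to 25 mm black balls 103 mm from the axis, at 45, 135, 225 and 315 degrees from the red shoe seen from above. Below them is free space down to 112 mm above the bench, but for a 24 mm post on the axis.
- red_shoe (a point): Centre of the red baby shoe fixed on the turret's round plate, 92.5 mm from the turning axis and 75 mm above the bench. The shoe is 105 mm long, 42 mm wide and 72 mm tall, with a green last in it, its toe pointing straight outwards; its neighbours at 90, 180 and 270 degrees are black, tan and black. All turn with the star handle.
- dry_spot (a point): The place in front of the dryer where the centre of the red shoe belongs: on the line from the turning axis to the nozzle, 92.5 mm from the axis, 75 mm above the bench. It does not turn with the turret.
- nozzle (a point): Middle of the dark mouth (58 mm wide) of the fixed yellow dryer, 172 mm from the turret's axis, 75 mm above the bench; the dryer is a 110 mm tall box on the turret's far side.
- star (a joint): Angle of the turret in rad, growing anticlockwise seen from above (only to follow the turning; the red shoe and the dry spot say where to stop). It turns both ways against a steady friction (about 2 N of push near an arm's end) and stays where it is left.
- lever (a joint): Angle of the control box's red pointer lever in rad: 0 at the white mark, growing anticlockwise seen from above, 1.57 at its end stop over the green mark. Pushing takes about 1 N; it stays where it is left.
- lever_pivot (a point): On the upright pivot axis of the red lever, at mid-height of its blade, 133 mm above the bench. The blade is 14 mm thick and 22 mm tall (122 to 144 mm above the bench); the flat top of the grey control box (140 by 160 mm) lies at 100 mm, so 22 mm of free height is left under the blade.
- lever_end (a point): Centre of the round upright end post of the lever (20 mm across, 121 to 151 mm above the bench), 82 mm from the pivot; it turns with the lever.
- spare_shoe: Loose red shoe on a green last lying about on the bench, not on the turret, 105 x 42 x 72 mm; origin under its centre. Leave alone.
- glue_jar: Loose amber jar behind the control box, 56 mm across, 75 mm tall; origin under its centre. Leave alone.
- polish_tin: Loose black and brass tin near the robot, 70 mm across, 24 mm tall; origin under its centre. Leave alone.
- hammer: Loose hammer, 240 mm long; origin under its middle. Leave alone.
- brush: Loose brush, 170 mm long; origin under its middle. Leave alone.
- spool: Loose red thread spool with wooden ends, 42 mm across, 50 mm tall; origin under its centre. Leave alone.
- plate: The turret's round plate with its four shoes, not to be touched: 290 mm across, 30 to 40 mm above the bench, shoes up to 112 mm above the bench. Origin on the turning axis at the bench's height; its x axis points to the red shoe.
Not all that is in view belongs to the job. Leave any orange or pink look-alike of the part that bears lever alone. Of the things shaped like the part that bears dry_spot, the yellow one is meant.

How it is judged:
By the outcome, as a careful person would: the job done as asked, in the order asked, and still so for the second after the job is handed in, with the robot touching nothing.
It also fails if it takes over 56 s, if anything falls off the work surface, if the arm or the gripper's body presses on something with over 40 N, if the wrist force passes 120 N, or if a joint passes its speed limit or range.

## Robot

A 6-joint arm with a two-finger parallel gripper is mounted at the origin on the work surface. World frame = base frame: x ahead of the robot, y to its left, z up, the work surface at z = 0. Lengths are in mm, angles in rad, forces in N, time in s.
With the tool pointing down it reaches from about 400 to 925 mm from the base axis. Payload 12.5 kg.
Tool frame: the origin (TCP) lies at the centre of the arm's flange, where the gripper is bolted on; the fingertips stand 190 mm ahead of it and the grasp point (between the pads) lies env.grip_point_offset ahead of it (env.grip_point_offset is the distance from the TCP to the grasp point, in mm); z points along the fingers, x is the direction in which the jaws open and shut, and the axes are right-handed (so a half turn about z gives the same grasp; the last joint's range is limited). The gripper opens to 95 mm and grips with 3 to 60 N. Pads are 20 mm wide; open, the fingers measure 119 mm over their backs; the gripper's body (75 mm by 180 mm) begins 59 mm behind the grasp point.
Start: joints at [-1.429, 0.491, 1.559, -0, 1.092, -0.106], TCP at [153.315, -605.904, 404.761] pointing down, gripper open.
Joint ranges: [-3.1, 3.1], [-0.84, 2.19], [0.05, 2.79], [-1.13, 4.28], [0.06, 2.93], [-2.69, 2.69]. Speed limits (rad/s): [2.22, 2.22, 2.79, 3.14, 3.14, 3.14].

## Interface

Orientations are given as [roll, pitch, yaw] about the fixed x, y, z axes, in that order (R = Rz(yaw) Ry(pitch) Rx(roll)).
In Python, from cell import state, read_camera, camera_model, job_done, env gives the robot as it stands.
- The arm moves only by the tool arm_command, never from a script. Its argument "steps" is a list of rows, each a list of 6 numbers: the shift along the tool's x, y, z in cm, then the turn, a rotation vector about the tool's x, y, z in degrees. In form: [[dx, dy, dz, rx, ry, rz], ...]. A call has 1 to 12 rows; each row is the pose to reach, as a shift and turn from the pose commanded when the call began, along the tool's axes at that moment; what a row does not reach only later rows make up. A row lasts 1/12 s, in which the tool goes at most 41.7 mm and 7.16 degrees, less where a joint would pass 70% of its speed; a pose out of reach is approached as far as the arm can. A call with a gripper value outside its range is refused whole. "jaw" is the finger opening in cm, from 0 to 9.51, set as the call begins (left out, the last holds). The fingers move at their own pace and stop on an object; the grip force is fixed at half the most. Time passes only in rows, so rows that repeat a pose let the fingers close. It gives the time, the measured TCP pose, the force and the opening at its end, in the units of the state.
- state(): the state, without advancing time (a new reading comes with each control period).
- read_camera(name): name is "scene" or "side" or "wrist"; returns the picture (384x512x3 uint8, red, green, blue); there is no depth.
- camera_model(name): a dict with "K" (3x3 intrinsics, pixels), "xyz" and "rotation" of the camera in the world. Camera axes: x right, y up, looking along -z (the intrinsics and any distortion apply to the point x, -y, -z); pixel columns grow to the right and rows downward; lengths in mm; the calibration is good to about 2 mm. The wrist camera is an equidistant fisheye: a pixel r from the principal point sees the ray r / f radians off the axis. A picture is of the moment at which its call begins: read the wrist's pose just before it. camera_model takes no time and is no camera call; for the wrist camera it gives the pose at the moment of the call.
- job_done(): hands the job in, once; it reports no verdict.
The state is a dict: "t": time; "joints": joint angles; "qvel": joint speeds; "tau": joint torques, N m; "eef_pos": TCP position; "tcp_rot": TCP orientation; "ft_force": force on the tool from outside, world axes, zero at the start; "moment": the same for the moment, N m; "opening": opening from 0.0 (shut) to 1.0 (fully open).
Only numpy, scipy, OpenCV 4.12 (cv2) and the standard library are available. Lean on these libraries where they do the work, as an engineer would, in place of code of your own. Each camera call takes 0.05 s, during which the arm holds its last target. There are 200 camera calls.

## Working session

There is one attempt and no reset: what is moved stays moved. The work goes in short steps, Python scripts to look and compute and a tool call to move; the robot and the scene stay as the last step left them, time stands still between calls to the robot, and variables do not carry over. Pictures are saved under pics/ and viewed, about 8 in all and at most 12, crops included, and the job is handed in when it is done.

Besides the shell and the picture viewer there is one more tool, called after "Emit:" by a JSON object that holds its "fn" and its "kwargs". arm_command: Moves the arm, as the interface text tells. Its arguments: {"type":"object","properties":{"steps":{"type":"array"},"jaw":{"type":"number"}},"required":["steps"]}

```bash
mkdir -p pics; ls; python3 - <<'E'
from cell import *
import cv2,numpy as np
for n in("scene","side"):
    cv2.imwrite(f"pics/{n}0.png",read_camera(n)[:,:,::-1])
    m=camera_model(n);print(n,{k:np.round(v,3).tolist() if not isinstance(v,str) else v for k,v in m.items()})
m=camera_model("wrist");print(m)
print(state(),env.grip_point_offset)
a=cv2.imread("pics/scene0.png");b=cv2.imread("pics/side0.png")
E
```

```text
pics
scene {'K': [[368.951, 0.0, 252.899], [0.0, 368.951, 193.508], [0.0, 0.0, 1.0]], 'xyz': [1282.084, 4.979, 1116.36], 'rotation': [0.724, -0.001, 1.559]}
side {'K': [[426.344, 0.0, 256.791], [0.0, 426.344, 198.227], [0.0, 0.0, 1.0]], 'xyz': [279.31, 1133.403, 1104.203], 'rotation': [0.884, -0.021, -2.997]}
{'K': array([[297.31863964,   0.        , 257.37004501],
       [  0.        , 297.31863964, 194.38496493],
       [  0.        ,   0.        ,   1.        ]]), 'xyz': array([ 219.86288739, -589.56450711,  384.11381157]), 'rotation': array([-2.46468769e-01,  4.57383007e-04, -1.32274651e+00])}
{'t': 0.1, 'joints': array([-1.42862920e+00,  4.91457549e-01,  1.55935968e+00, -1.19203211e-05,
        1.09169931e+00, -1.05609829e-01]), 'qvel': array([ 3.03706584e-03, -2.87324582e-05, -3.65861975e-03, -9.73440377e-04,
       -1.33555966e-03, -1.94904063e-03]), 'tau': array([ 4.04132152e-04, -6.13626266e+01, -2.58604109e+01,  6.94041420e-02,
        4.70477482e-02, -5.41533359e-05]), 'eef_pos': array([ 153.29234941, -605.88234219,  404.25595908]), 'tcp_rot': array([-3.14150578e+00,  9.19854164e-04, -1.32301383e+00]), 'ft_force': array([ 6.14216782e-01, -9.70654526e-05, -6.65979611e-01]), 'moment': array([-0.0111354 ,  0.04319208, -0.00072281]), 'opening': 1.0016153623005364} 171.3
```

View pics/scene0.png

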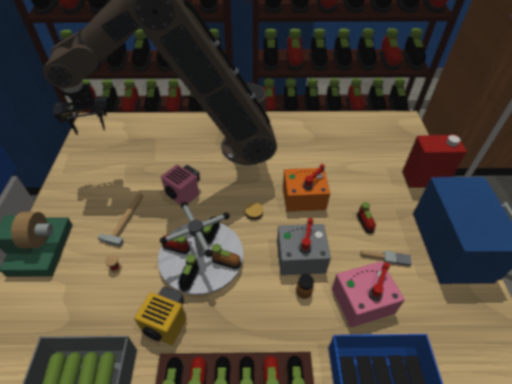

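View pics/side0.png

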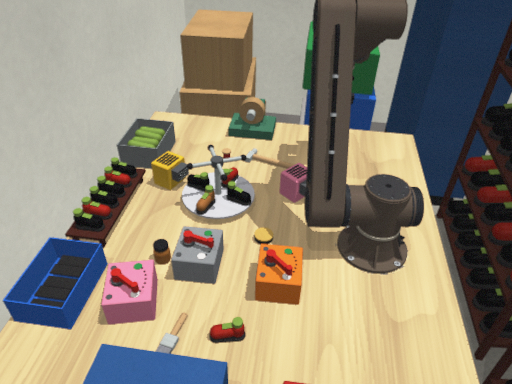

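The scene view shows the turret hub at about (196,227) and the yellow dryer at (160,315), with a mauve look-alike at (181,183). It also shows the grey control box at (303,248), with orange (306,188) and pink (368,293) look-alikes. I'll use the yellow dryer and the grey box, as named in the task, and confirm both in an enlarged crop.

```bash
python3 - <<'E'
import cv2,numpy as np
a=cv2.imread("pics/scene0.png");b=cv2.imread("pics/side0.png")
def g(im,x0,y0,w,h,W,H):
    c=cv2.resize(im[y0:y0+h,x0:x0+w],(W,H),interpolation=cv2.INTER_CUBIC); s=W/w
    for x in range((x0//20+1)*20,x0+w,20): cv2.line(c,(int((x-x0)*s),0),(int((x-x0)*s),6),(255,255,255),1);cv2.putText(c,str(x),(int((x-x0)*s)-10,18),0,.35,(255,255,255),1)
    for y in range((y0//20+1)*20,y0+h,20): cv2.line(c,(0,int((y-y0)*s)),(6,int((y-y0)*s)),(255,255,255),1);cv2.putText(c,str(y),(8,int((y-y0)*s)+4),0,.35,(255,255,255),1)
    return c
# scene: turret 130..260 x 195..345 ; box
A=g(a,130,195,100+20,150-30,400,400)
B=g(a,265,205,75,75,400,400)
C=g(b,145,140,120,80,450,300)  # turret
D=g(b,165,220,70,60,350,300)
top=np.hstack([A,B]);top=cv2.resize(top,(800,400))
C=g(b,145,140,120,80,300,200);D=g(b,165,220,70,60,233,200)
bot=np.zeros((200,800,3),np.uint8);bot[:,:300]=C;bot[:,300:533]=D
cv2.imwrite("pics/crop1.png",np.vstack([top,bot]))
E
```

```text
(no output)
```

View pics/crop1.png

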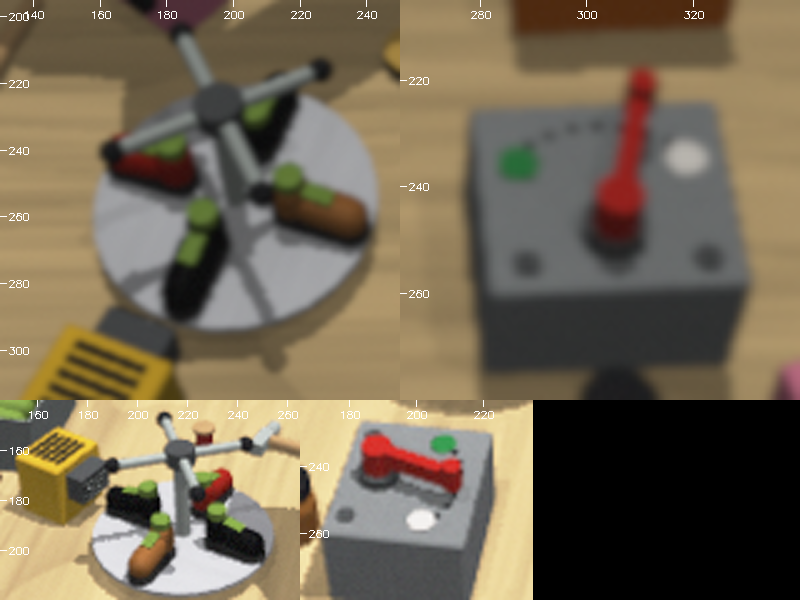

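```bash
cat > h.py <<'E'
from cell import *
import cv2,numpy as np
from scipy.spatial.transform import Rotation as Ro
from scipy.optimize import least_squares
def proj(m,P,fish=False):
    P=np.atleast_2d(P).astype(float);R=Ro.from_euler('xyz',m["rotation"]).as_matrix()
    c=(P-m["xyz"])@R; p=np.c_[c[:,0],-c[:,1],-c[:,2]];K=np.asarray(m["K"])
    if fish:
        r=np.hypot(p[:,0],p[:,1])+1e-9;th=np.arctan2(r,p[:,2]);q=p[:,:2]/r[:,None]*th[:,None]
    else: q=p[:,:2]/p[:,2:]
    return q*[K[0,0],K[1,1]]+K[:2,2]
def back(m,uv,z,fish=False):
    K=np.asarray(m["K"]);q=(np.asarray(uv,float)-K[:2,2])/[K[0,0],K[1,1]]
    R=Ro.from_euler('xyz',m["rotation"]).as_matrix()
    if fish:
        th=np.hypot(*q);d=np.array([q[0]/th*np.sin(th),-q[1]/th*np.sin(th),-np.cos(th)])
    else: d=np.array([q[0],-q[1],-1])
    d=R@d;return np.array(m["xyz"])+d*(z-m["xyz"][2])/d[2]
E
python3 - <<'E'
from h import *
S=camera_model("scene");D=camera_model("side")
hub_s=back(S,(196,226),195);hub_d=back(D,(217,161),195);print("hub",hub_s,hub_d)
bs=np.array([[162.5,240.5],[184,206],[226,216],[208.5,252.5]]);bd=np.array([[189.5,165.5],[211,147],[243.5,157],[224,177]])
def balls(p): 
    a=p[2]+np.pi/4+np.arange(4)*np.pi/2
    return np.c_[p[0]+103*np.cos(a),p[1]+103*np.sin(a),np.full(4,190)]
def f(p):
    r=[]
    for m,o in((S,bs),(D,bd)):
        q=proj(m,balls(p))
        for u in o: d=q-u;r+=list(d[np.argmin((d**2).sum(1))])
    return r
best=None
for a0 in np.radians([-120,-100,-80,-60,-40]):
    s=least_squares(f,[hub_s[0],hub_s[1],a0]); 
    if best is None or s.cost<best.cost:best=s
p=best.x;print("axis",p[:2],np.degrees(p[2]),best.cost,np.round(best.fun,1))
for k in range(4):print(k,np.round(back(S,bs[k],190)),np.round(back(D,bd[k],190)))
print("red toe",back(S,(163,237),60),"shoe",back(S,(176,245),75),back(D,(230,178),75))
n1=back(S,(168,299),75);n2=back(D,(179.5,173),75);print("noz",n1,n2,[np.degrees(np.arctan2(n[1]-p[1],n[0]-p[0])) for n in(n1,n2)])
print("dryer top ctr",back(S,(160,307),110),back(D,(170,160),110))
print("pivot",back(S,(306.5,241),144),back(D,(188,234),144),"end",back(S,(310,219),151),back(D,(211,240),151))
print("green",back(S,(287,235),100),"white",back(S,(319,234),100),"green",back(D,(208,233),100),"white",back(D,(201,256),100))
E
```

```text
hub [ 600.27505105 -161.90910637  195.        ] [ 598.93871273 -159.79819763  195.        ]
axis [ 601.96004634 -164.68693309] -18.56209442251887 2.481104633181773 [ 0.7 -0.5 -0.2 -1.4 -0.4 -0.5 -0.5  0.2 -0.   0.2 -0.8  0.1 -0.8  0.
 -0.5 -0.1]
0 [ 650. -259.  190.] [ 695. -120.  190.]
1 [ 516. -209.  190.] [ 645. -258.  190.]
2 [558. -71. 190.] [ 507. -211.  190.]
3 [ 693. -117.  190.] [554. -72. 190.]
red toe [ 546.33547921 -296.20101883   60.        ] shoe [ 589.70075794 -243.51360071   75.        ] [ 563.61095114 -221.38342649   75.        ]
noz [ 782.53445586 -243.1540697    75.        ] [ 772.67740011 -219.3594922    75.        ] [np.float64(-23.486962909827394), np.float64(-17.757763505067096)]
dryer top ctr [ 823.49790431 -254.25847231  110.        ] [ 819.52391091 -254.09945127  110.        ]
pivot [624.89833965 183.07103436 144.        ] [619.28643554 187.73965516 144.        ] end [543.08302722 202.64986288 151.        ] [538.70430801 208.81508265 151.        ]
green [570.45754526 128.49376182 100.        ] white [567.51867928 236.06309762 100.        ] green [570.02348935 128.59881386 100.        ] white [567.64840078 234.47612591 100.        ]
```

The hub is at about (601,−163). The arms lie at 26.4°+90k and the red shoe at about −108.6°. The nozzle direction is about −22°, so the turret needs roughly 86° anticlockwise. I'll hover over the red-shoe gap with the jaws closed.

Emit:
{"fn": "arm_command", "kwargs": {"steps": [[-0.5,-1,-2,0,0,0],[-2,-4,-3,0,0,0],[-3.5,-7,-3,0,0,0],[-5,-10,-3,0,0,0],[-6.7,-13.3,-3,0,0,0],[-8.4,-16.6,-3,0,0,0],[-10,-20,-3,0,0,0],[-11.7,-23.3,-3,0,0,0],[-13.4,-26.6,-3,0,0,0],[-15,-30,-3,0,0,0],[-16.5,-33,-3,0,0,0],[-17.5,-35,-3,0,0,0]], "jaw": 0}}

```text
t: 1.1
eef_pos: [451.5, -348.3, 434.6]
tcp_rot: [-3.142, 0.0, -1.322]
ft_force: [-0.8, -1.3, -0.1]
opening: 0.214
```

Emit:
{"fn": "arm_command", "kwargs": {"steps": [[-1,-2,0,0,0,0],[-2.5,-5,0,0,0,0],[-4,-8,0,0,0,0],[-5.5,-11,0,0,0,0],[-7,-13.5,0,0,0,0],[-7.7,-14.9,0,0,0,0],[-7.7,-14.9,0,0,0,0],[-7.7,-14.9,0,0,0,0],[-7.7,-14.9,0,0,0,0],[-7.7,-14.9,0,0,0,0]]}}

```text
t: 1.93
eef_pos: [574.5, -240.2, 434.7]
tcp_rot: [3.141, -0.0, -1.324]
ft_force: [-0.6, 0.2, 0.1]
opening: 0.003
```

```bash
python3 - <<'E'
from h import *
s=state();print(s["t"],s["eef_pos"],s["tcp_rot"],s["opening"],s["ft_force"])
m=camera_model("wrist");im=read_camera("wrist");cv2.imwrite("pics/w1.png",cv2.resize(im[:,:,::-1],(768,576),interpolation=cv2.INTER_CUBIC))
import pickle;pickle.dump(m,open("w1.pkl","wb"));print(m["xyz"],m["rotation"])
E
```

```text
1.9333 [ 574.51584559 -240.18929976  434.74322051] [ 3.14127842e+00 -7.94016419e-05 -1.32426491e+00] 0.003488272750923124 [-0.63569003  0.20403579  0.07642786]
[ 641.0899883  -223.97808043  414.60542001] [-2.46859355e-01 -5.92987550e-04 -1.32401924e+00]
```

View pics/w1.png

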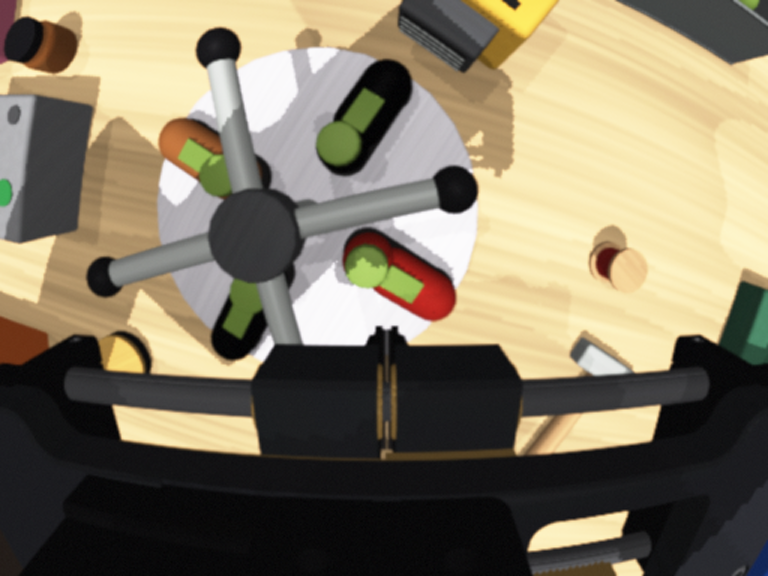

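The wrist view shows the turret from above: balls at (218,48), (455,189) and (104,277), hub (257,235), red shoe (400,275), and the nozzle face centred near (434,42). The mouth faces the turret.

```bash
python3 - <<'E'
from h import *
import pickle;m=pickle.load(open("w1.pkl","rb"))
B=lambda u,v,z:back(m,(u/1.5,v/1.5),z,True)
bs=np.array([[218,48],[455,189],[104,277]])
pb=[B(*u,190) for u in bs];print(np.round(pb))
def f(p):
    a=p[2]+np.array([2,1,3])*np.pi/2 
    return np.r_[[p[0]+103*np.cos(a)-[q[0] for q in pb]],[p[1]+103*np.sin(a)-[q[1] for q in pb]]].ravel()
best=min((least_squares(f,[601,-163,a]) for a in np.radians([-150,-60,30,120])),key=lambda s:s.cost)
p=best.x;print("axis",p[:2],"arm",np.degrees(p[2])%90,best.cost);print("hubtop",B(257,235,205))
A=np.array([601,-163]) 
for n,q in dict(shoe=B(400,275,100),heelball=B(367,266,112),toe=B(440,305,60),mouth=B(434,42,75),mouthL=B(402,20,75),mouthR=B(466,62,75),blk_toe=B(385,90,80)).items():
    d=q[:2]-p[:2];print(n,np.round(q),np.hypot(*d).round(),np.degrees(np.arctan2(d[1],d[0])).round(1))
E
```

```text
[[ 693. -120.  190.]
 [ 646. -259.  190.]
 [ 554.  -73.  190.]]
axis [ 600.26993358 -165.63346525] arm 26.400121783846117 0.7354958308528003
hubtop [ 602.06851798 -169.34356597  205.        ]
shoe [ 579. -250.  100.] 87.0 -104.3
heelball [ 582. -226.  112.] 63.0 -107.3
toe [ 554. -292.   60.] 135.0 -110.0
mouth [ 757. -233.   75.] 171.0 -23.1
mouthL [ 769. -205.   75.] 173.0 -13.0
mouthR [ 748. -260.   75.] 176.0 -32.5
blk_toe [ 708. -206.   80.] 116.0 -20.7
```

Emit:
{"fn": "arm_command", "kwargs": {"steps": [[0,0,2,0,0,0],[0,0,4,0,0,0],[0,0,6,0,0,0],[0,0,7.5,0,0,0],[0,0,8,0,0,0],[0,0,8,0,0,0]]}}

```text
t: 2.48
eef_pos: [574.8, -239.8, 353.8]
tcp_rot: [3.14, 0.001, -1.324]
ft_force: [0.1, 0.7, 0.5]
opening: 0.003
```

```bash
cat > arc.py <<'E'
from h import *
def arc(c,r,a0,a1,n,z=None):
    s=state();R=Ro.from_euler('xyz',s["tcp_rot"]).as_matrix();P=s["eef_pos"]
    print(s["t"],P.round(1),s["ft_force"].round(1),"ang",np.degrees(np.arctan2(P[1]-c[1],P[0]-c[0])).round(1))
    print([[round(float(v),1) for v in (R.T@(np.array([c[0]+r*np.cos(a),c[1]+r*np.sin(a),P[2]])-P))[:2]/10] for a in np.radians(np.linspace(a0,a1,n+1)[1:])])
E
python3 -c "
from arc import *
C=(600.5,-165)
arc(C,82,-108,-8,24)"
```

```text
2.4833 [ 574.8 -239.8  353.8] [0.1 0.7 0.5] ang -108.9
[[0.6, -0.5], [0.9, -1.0], [1.1, -1.6], [1.3, -2.1], [1.4, -2.7], [1.5, -3.3], [1.6, -3.9], [1.6, -4.5], [1.5, -5.1], [1.5, -5.7], [1.3, -6.3], [1.2, -6.8], [1.0, -7.4], [0.7, -7.9], [0.4, -8.5], [0.1, -9.0], [-0.2, -9.4], [-0.6, -9.9], [-1.0, -10.3], [-1.5, -10.7], [-2.0, -11.1], [-2.5, -11.4], [-3.0, -11.7], [-3.5, -11.9]]
```

Emit:
{"fn": "arm_command", "kwargs": {"steps": [[0.6,-0.5,0,0,0,0],[0.9,-1.0,0,0,0,0],[1.1,-1.6,0,0,0,0],[1.3,-2.1,0,0,0,0],[1.4,-2.7,0,0,0,0],[1.5,-3.3,0,0,0,0],[1.6,-3.9,0,0,0,0],[1.6,-4.5,0,0,0,0],[1.5,-5.1,0,0,0,0],[1.5,-5.7,0,0,0,0],[1.3,-6.3,0,0,0,0],[1.2,-6.8,0,0,0,0]]}}

```text
t: 3.48
eef_pos: [644.7, -233.7, 354.7]
tcp_rot: [-3.142, -0.0, -1.323]
ft_force: [-2.6, -0.3, 0.2]
opening: 0.007
```

Emit:
{"fn": "arm_command", "kwargs": {"steps": [[-0.2,-0.6,0,0,0,0],[-0.5,-1.1,0,0,0,0],[-0.8,-1.7,0,0,0,0],[-1.1,-2.2,0,0,0,0],[-1.4,-2.6,0,0,0,0],[-1.8,-3.1,0,0,0,0],[-2.2,-3.5,0,0,0,0],[-2.7,-3.9,0,0,0,0],[-3.2,-4.3,0,0,0,0],[-3.7,-4.6,0,0,0,0],[-4.2,-4.9,0,0,0,0],[-4.2,-4.9,0,0,0,0]]}}

```text
t: 4.48
eef_pos: [681.7, -180.1, 354.8]
tcp_rot: [-3.141, 0.0, -1.322]
ft_force: [-1.0, 0.4, 0.0]
opening: 0.007
```

```bash
python3 - <<'E'
from arc import *
import pickle
arc((600.5,-165),82,-11,0,4)
pickle.dump(camera_model("wrist"),open("w2.pkl","wb"))
w=read_camera("wrist")[:,:,::-1];s=read_camera("scene")[:,:,::-1]
cv2.imwrite("pics/s2raw.png",s);cv2.imwrite("pics/d2raw.png",read_camera("side")[:,:,::-1])
o=np.hstack([cv2.resize(w,(512,384)),cv2.resize(s[195:345,130:260][:, :112],(287,384),interpolation=2)]);cv2.imwrite("pics/w2.png",o)
E
```

```text
4.4833 [ 681.7 -180.1  354.8] [-1.   0.4  0. ] ang -10.6
[[-0.3, -0.1], [-0.7, -0.2], [-1.1, -0.3], [-1.4, -0.4]]
```

View pics/w2.png

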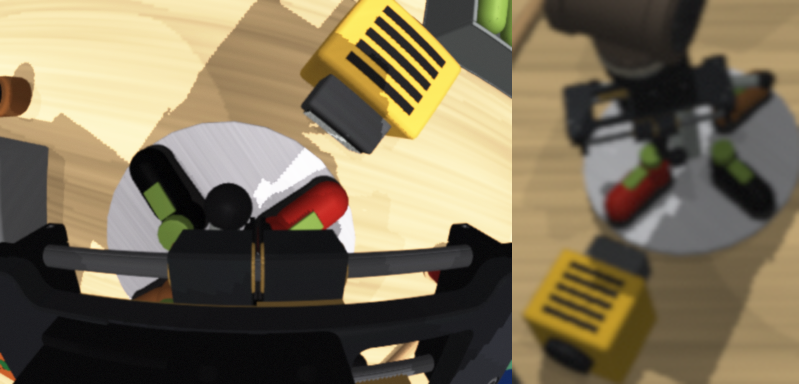

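The turret has turned: the wrist view shows the pushed ball at (228,205), with the red shoe approaching the nozzle at (338,130).

```bash
python3 - <<'E'
from h import *
import pickle;m=pickle.load(open("w2.pkl","rb"));C=np.array([600.5,-165])
for n,u,z in(("ball",(228.5,205),190),("mouthL",(304,110),75),("mouthR",(366,149),75),("mouthmid",(336,130),75)):
    q=back(m,u,z,True);d=q[:2]-C;print(n,q.round(),np.hypot(*d).round(),np.degrees(np.arctan2(d[1],d[0])).round(1))
E
```

```text
ball [ 704. -160.  190.] 104.0 2.8
mouthL [ 768. -201.   75.] 172.0 -12.0
mouthR [ 751. -266.   75.] 181.0 -33.8
mouthmid [ 759. -233.   75.] 173.0 -23.2
```

```bash
python3 -c "
from arc import *
arc((600.5,-165),82,-10.6,7.5,8)"
```

```text
4.6333 [ 681.4 -181.3  354.8] [-0.5  0.3  0.4] ang -11.4
[[-0.4, -0.1], [-0.7, -0.2], [-1.0, -0.4], [-1.3, -0.4], [-1.6, -0.5], [-2.0, -0.6], [-2.3, -0.7], [-2.6, -0.7]]
```

Emit:
{"fn": "arm_command", "kwargs": {"steps": [[-0.4,-0.1,0,0,0,0],[-0.7,-0.2,0,0,0,0],[-1.0,-0.4,0,0,0,0],[-1.3,-0.4,0,0,0,0],[-1.6,-0.5,0,0,0,0],[-2.0,-0.6,0,0,0,0],[-2.3,-0.7,0,0,0,0],[-2.5,-0.7,0,0,0,0],[-2.6,-0.7,0,0,0,0],[-2.6,-0.7,0,0,0,0]]}}

```text
t: 5.47
eef_pos: [681.8, -154.2, 354.7]
tcp_rot: [-3.141, -0.0, -1.323]
ft_force: [0.3, -0.3, -0.3]
opening: 0.01
```

Emit:
{"fn": "arm_command", "kwargs": {"steps": [[0.8,0.2,0,0,0,0],[1.5,0.3,0,0,0,0],[1.5,0.3,-3,0,0,0],[1.5,0.3,-6,0,0,0],[1.5,0.3,-9,0,0,0],[1.5,2.5,-10,0,0,0],[1.5,6,-10,0,0,0],[1.5,9,-10,0,0,0],[1.5,11,-10,0,0,0],[1.5,12,-10,0,0,0],[1.5,12,-10,0,0,0]]}}

```text
t: 6.38
eef_pos: [567.9, -199.5, 455.3]
tcp_rot: [-3.141, -0.0, -1.325]
ft_force: [-0.1, -0.2, -1.4]
opening: 0.002
```

```bash
python3 - <<'E'
from arc import *
import pickle
arc((600.5,-165),82,-11,0,1)
pickle.dump(camera_model("wrist"),open("w3.pkl","wb"))
w=read_camera("wrist")[:,:,::-1];cv2.imwrite("pics/w3.png",cv2.resize(w,(768,576),interpolation=2))
E
```

```text
6.3833 [ 567.9 -199.5  455.3] [-0.1 -0.2 -1.4] ang -133.4
[[-0.6, -12.0]]
```

View pics/w3.png

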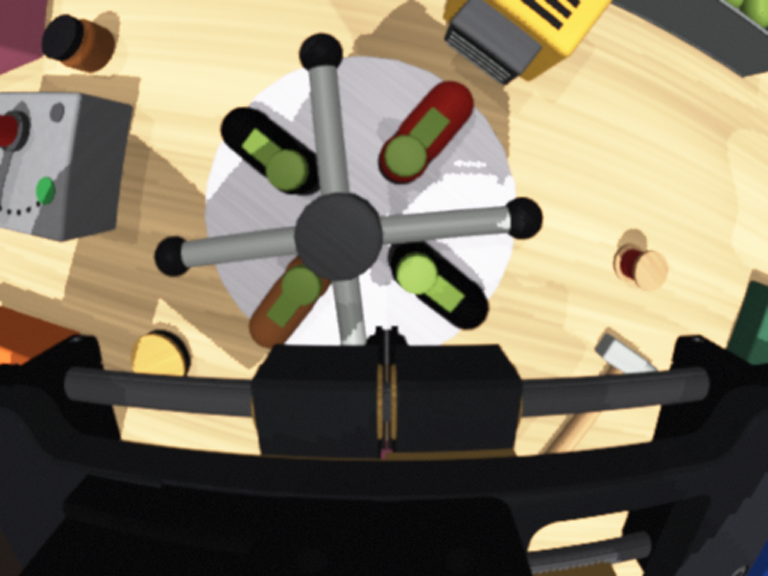

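The wrist view shows balls at (321,53), (523,218) and (172,256), and the red shoe on the line toward the mouth at (480,55).

```bash
python3 - <<'E'
from h import *
import pickle;m=pickle.load(open("w3.pkl","rb"))
B=lambda u,v,z:back(m,(u/1.5,v/1.5),z,True)
pb=[B(*u,190) for u in [[321,53],[523,218],[172,256]]]
def f(p):
    a=p[2]+np.array([0,-1,1])*np.pi/2
    return np.r_[[p[0]+103*np.cos(a)-[q[0] for q in pb]],[p[1]+103*np.sin(a)-[q[1] for q in pb]]].ravel()
s=least_squares(f,[601,-163,.4]);p=s.x;print(p[:2],np.degrees(p[2]),"red",np.degrees(p[2])-45,s.cost)
for n,q in dict(mouth=B(479,54,75),L=B(447,33,75),R=B(511,76,75),shoeheel=B(405,157,112),toe=B(458,96,60)).items():
    d=q[:2]-p[:2];print(n,np.round(q),np.hypot(*d).round(),np.degrees(np.arctan2(d[1],d[0])).round(1))
# mouth via pixel-edge refine: crop
im=cv2.imread("pics/w3.png");
c=cv2.resize(im[0:110,400:640],None,fx=3.3,fy=3.3,interpolation=2)
d=cv2.imread("pics/d2raw.png")[135:195,150:230];e=cv2.resize(d,(320,237),interpolation=2)
o=np.zeros((600,792,3),np.uint8);o[:363]=c[:363,:792];o[363:600,:320]=e
cv2.imwrite("pics/w3c.png",o)
E
```

```text
[ 600.23332675 -165.68062016] 19.829707363239013 red -25.170292636760987 0.8422816955770093
mouth [ 759. -230.   75.] 171.0 -22.2
L [ 769. -201.   75.] 172.0 -11.8
R [ 749. -261.   75.] 176.0 -32.6
shoeheel [ 655. -192.  112.] 61.0 -25.8
toe [ 722. -224.   60.] 135.0 -25.6
```

View pics/w3c.png

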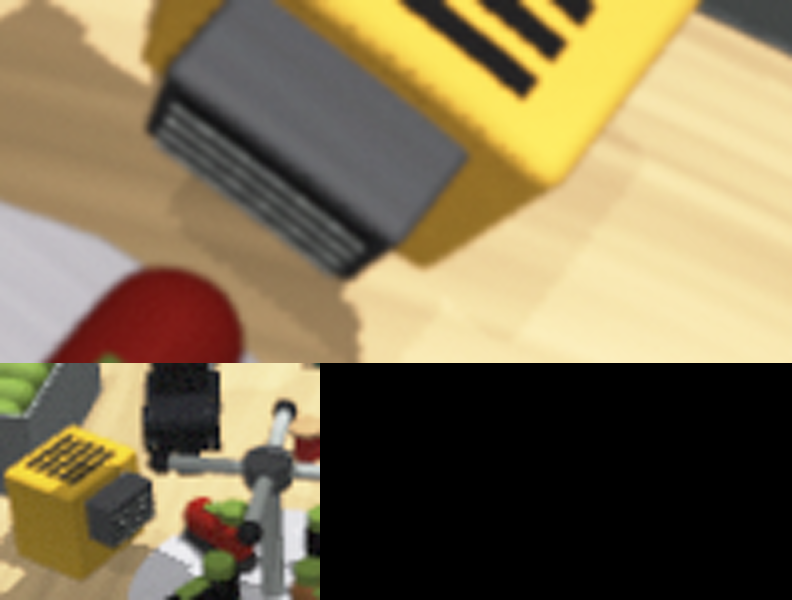

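```bash
python3 - <<'E'
from h import *
import pickle;m=pickle.load(open("w3.pkl","rb"))
px=(np.array([[172,72],[390,246],[148,132],[348,278]])/3.3+[400,0])/1.5
C=np.array([600.3,-165.5])
def f(p,full=False):
    a,w,h=p[:3];r=172+(p[3] if len(p)>3 else 0);e=np.array([np.cos(a),np.sin(a)]);t=np.array([-e[1],e[0]])
    P=[np.r_[C+r*e+s*w*t,75+k*h] for k,s in((1,1),(1,-1),(-1,1),(-1,-1))]
    return (proj(m,P,True)-px).ravel()
s=least_squares(f,[-.4,33,20]);print(np.degrees(s.x[0]),s.x,s.fun.round(1))
E
```

```text
-22.71717338891008 [-0.39648947 32.66695931 21.23102202] [ 0.2  0.2  0.7 -0.8  0.4 -1.1 -0.1 -0.1]
```

The red shoe sits at about −25.3° and the nozzle at about −22.8°, so I'll nudge it 2.5° (3.5 mm) further with the same finger.

Emit:
{"fn": "arm_command", "kwargs": {"steps": [[0,-3,0,0,0,0],[0,-6,0,0,0,0],[0,-9,0,0,0,0],[0,-11.5,0,0,0,0],[0,-11.7,0,0,0,0],[0,-11.7,3,0,0,0],[0,-11.7,6,0,0,0],[0,-11.7,9,0,0,0],[0,-11.7,10,0,0,0],[0,-11.7,10,0,0,0]]}}

```text
t: 7.27
eef_pos: [682.8, -169.7, 351.7]
tcp_rot: [3.137, 0.003, -1.323]
ft_force: [0.2, -0.0, 0.2]
opening: -0.001
```

Emit:
{"fn": "arm_command", "kwargs": {"steps": [[-0.5,-0.1,0,0,0,0],[-0.9,-0.2,0,0,0,0],[-1.2,-0.3,0,0,0,0],[-1.4,-0.3,0,0,0,0],[-1.5,-0.3,0,0,0,0],[-1.6,-0.3,0,0,0,0],[-1.7,-0.3,0,0,0,0],[-1.8,-0.3,0,0,0,0],[-1.85,-0.3,0,0,0,0],[-1.85,-0.3,0,0,0,0],[-1.85,-0.3,0,0,0,0]]}}

```text
t: 8.18
eef_pos: [680.9, -151.2, 354.7]
tcp_rot: [-3.142, -0.0, -1.323]
ft_force: [0.8, -1.7, 2.6]
opening: 0.002
```

Emit:
{"fn": "arm_command", "kwargs": {"steps": [[0.5,0.1,0,0,0,0],[1.5,0.3,0,0,0,0],[1.5,0.3,-3,0,0,0],[1.5,0.3,-6,0,0,0],[1.5,0.3,-9,0,0,0],[1.5,2.5,-10,0,0,0],[1.5,6,-10,0,0,0],[1.5,9,-10,0,0,0],[1.5,11,-10,0,0,0],[1.5,12,-10,0,0,0],[1.5,12,-10,0,0,0],[1.5,12,-10,0,0,0]]}}

```text
t: 9.18
eef_pos: [568.7, -195.6, 454.9]
tcp_rot: [-3.141, -0.0, -1.324]
ft_force: [-0.4, -0.3, -0.8]
opening: 0.007
```

```bash
python3 - <<'E'
from arc import *
import pickle
arc((600.5,-165),82,-11,0,1)
pickle.dump(camera_model("wrist"),open("w4.pkl","wb"))
w=read_camera("wrist")[:,:,::-1];cv2.imwrite("pics/w4.png",cv2.resize(w,(768,576),interpolation=2))
E
```

```text
9.1833 [ 568.7 -195.6  454.9] [-0.4 -0.3 -0.8] ang -136.2
[[-0.2, -11.8]]
```

View pics/w4.png

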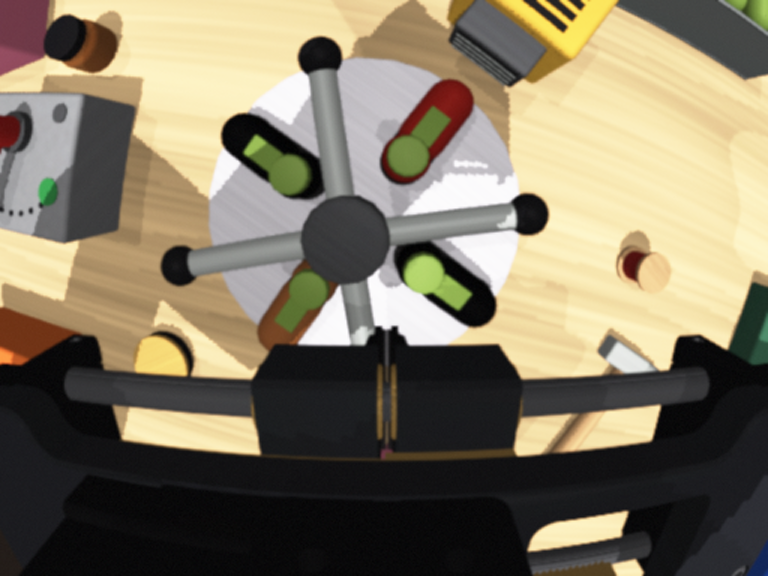

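The balls are now at (320,57), (529,214) and (178,265). I'll refine them by dark-blob centroid.

```bash
python3 - <<'E'
from h import *
import pickle
def run(k,g):
    m=pickle.load(open(f"w{k}.pkl","rb"));im=cv2.imread(f"pics/w{k}.png").max(2)
    pb=[]
    for u in g:
        (x,y),r=cv2.minEnclosingCircle(cv2.findNonZero((im[u[1]-24:u[1]+25,u[0]-24:u[0]+25]<62).astype(np.uint8)))
        px=(u[0]-24+x,u[1]-24+y);print(np.round(px,1),round(r,1),end=" ")
        pb.append(back(m,(u[0]/1.5,u[1]/1.5),190,True))
    def f(p):
        a=p[2]+np.array([0,-1,1])*np.pi/2
        return np.r_[[p[0]+103*np.cos(a)-[q[0] for q in pb]],[p[1]+103*np.sin(a)-[q[1] for q in pb]]].ravel()
    s=least_squares(f,[601,-163,.4]);p=s.x;print("\n",p[:2],"red",np.degrees(p[2])-45,s.cost)
    return m,p
run(3,[[321,53],[523,218],[172,256]])
m,p=run(4,[[320,57],[529,214],[178,265]])
for u,z in (((408,157),112),((460,95),60),((482,56),75)):
    q=back(m,(u[0]/1.5,u[1]/1.5),z,True);d=q[:2]-p[:2];print(np.hypot(*d).round(),np.degrees(np.arctan2(d[1],d[0])).round(1))
E
```

```text
[320.6  54. ] 20.7 [521.7 217.9] 20.0 [174. 256.] 19.4 
 [ 600.23332675 -165.68062016] red -25.170292636760987 0.8422816955770093
[319.7  57.8] 20.9 [527.4 213.8] 19.9 [180.  265.2] 19.2 
 [ 600.17857858 -165.58386238] red -22.892754691666422 1.2361395317353354
62.0 -23.7
135.0 -24.2
171.0 -21.8
```

The red shoe is at −22.9° and the nozzle at about −22.8°, so they're aligned within measurement error. Next is the grey box lever: pivot at about (622,184), lever now at about 165° and the green mark at 225°. I'll move over to its anticlockwise-push side.

Emit:
{"fn": "arm_command", "kwargs": {"steps": [[-2,-0.6,0,0,0,0],[-5,-1.5,0,0,0,0],[-8.3,-2.5,0,0,0,0],[-11.6,-3.5,0,0,0,0],[-15,-4.6,0,0,0,0],[-18.5,-5.6,0,0,0,0],[-22,-6.7,0,0,0,0],[-25.5,-7.8,0,0,0,0],[-29,-8.8,0,0,0,0],[-32.5,-9.9,0,0,0,0],[-36,-11,0,0,0,0],[-38,-11.6,0,0,0,0]]}}

```text
t: 10.23
eef_pos: [588.0, 206.1, 454.1]
tcp_rot: [3.141, 0.001, -1.32]
ft_force: [-0.2, 0.1, -0.4]
opening: 0.008
```

Emit:
{"fn": "arm_command", "kwargs": {"steps": [[-2,-0.6,0,0,0,0],[-3.7,-1.1,0,0,0,0],[-3.7,-1.1,2,0,0,0],[-3.7,-1.1,4,0,0,0],[-3.7,-1.1,4,0,0,0],[-3.7,-1.1,4,0,0,0]]}}

```text
t: 10.73
eef_pos: [589.7, 241.1, 413.7]
tcp_rot: [3.139, -0.0, -1.322]
ft_force: [0.0, 0.1, 0.6]
opening: 0.003
```

```bash
python3 - <<'E'
from arc import *
import pickle
arc((622,184),65,120,214,18)
pickle.dump(camera_model("wrist"),open("w5.pkl","wb"))
w=read_camera("wrist")[:,:,::-1];cv2.imwrite("pics/w5.png",cv2.resize(w,(768,576),interpolation=2))
E
```

```text
10.7333 [589.7 241.1 413.7] [0.  0.1 0.6] ang 119.5
[[0.3, 0.6], [0.5, 1.1], [0.8, 1.7], [1.1, 2.1], [1.5, 2.6], [1.9, 3.0], [2.4, 3.4], [2.8, 3.8], [3.4, 4.0], [3.9, 4.3], [4.5, 4.5], [5.0, 4.6], [5.6, 4.7], [6.2, 4.8], [6.8, 4.8], [7.4, 4.7], [8.0, 4.6], [8.5, 4.4]]
```

View pics/w5.png

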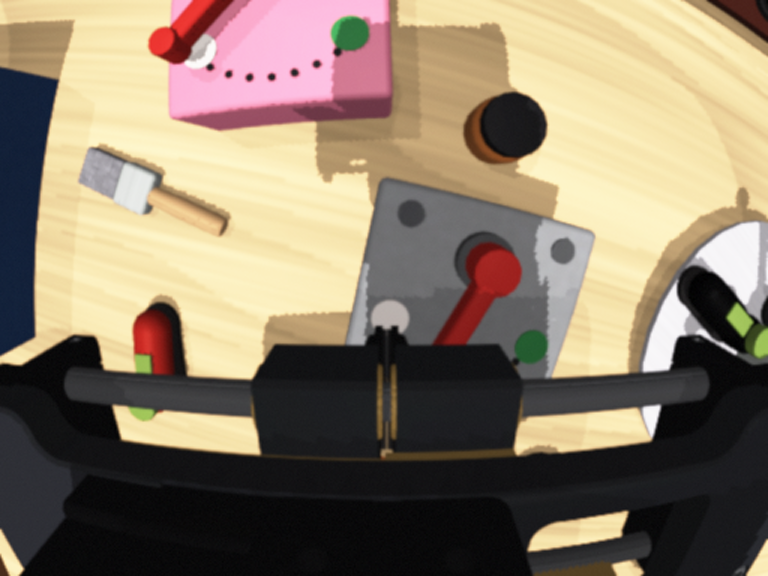

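The wrist view confirms the grey box. Its lever pivot is at (497,271), the blade runs down-left through (465,320), the green mark is at (531,347) and the white one at (390,318). The finger is on the white side.

```bash
python3 - <<'E'
from arc import *
import pickle
m=pickle.load(open("w5.pkl","rb"))
for n,u,z in(("piv",(497,271),148),("blade",(463,325),144),("green",(531,347),100),("white",(390,318),100)):print(n,back(m,(u[0]/1.5,u[1]/1.5),z,True).round())
E
```

```text
piv [623. 183. 148.]
blade [586. 192. 144.]
green [569. 126. 100.]
white [566. 232. 100.]
```

Emit:
{"fn": "arm_command", "kwargs": {"steps": [[0,0,2,0,0,0],[0,0,5,0,0,0],[0,0,8,0,0,0],[0,0,10,0,0,0],[0,0,10.9,0,0,0],[0,0,10.9,0,0,0],[0,0,10.9,0,0,0]]}}

```text
t: 11.37
eef_pos: [589.7, 240.4, 307.0]
tcp_rot: [-3.14, 0.0, -1.323]
ft_force: [0.7, -0.5, 0.1]
opening: 0.005
```

Emit:
{"fn": "arm_command", "kwargs": {"steps": [[0.3,0.6,0,0,0,0],[0.5,1.1,0,0,0,0],[0.8,1.7,0,0,0,0],[1.1,2.1,0,0,0,0],[1.5,2.6,0,0,0,0],[1.9,3.0,0,0,0,0],[2.4,3.4,0,0,0,0],[2.8,3.8,0,0,0,0],[3.4,4.0,0,0,0,0],[3.9,4.3,0,0,0,0],[4.5,4.5,0,0,0,0],[4.5,4.5,0,0,0,0]]}}

```text
t: 12.37
eef_pos: [556.5, 184.5, 305.6]
tcp_rot: [3.141, -0.0, -1.324]
ft_force: [0.8, 0.3, 0.4]
opening: 0.006
```

Emit:
{"fn": "arm_command", "kwargs": {"steps": [[0.5,0.1,0,0,0,0],[1.1,0.2,0,0,0,0],[1.7,0.3,0,0,0,0],[2.3,0.3,0,0,0,0],[2.6,0.3,0,0,0,0],[2.9,0.2,0,0,0,0],[2.9,0.2,0,0,0,0]]}}

```text
t: 12.95
eef_pos: [561.9, 156.5, 305.6]
tcp_rot: [3.141, -0.0, -1.323]
ft_force: [-0.9, -0.2, -0.5]
opening: 0.006
```

```bash
python3 - <<'E'
from arc import *
arc((622.5,183),65,200,220,4)
E
```

```text
12.95 [561.9 156.5 305.6] [-0.9 -0.2 -0.5] ang -156.4
[[0.1, -0.1], [0.7, -0.3], [1.2, -0.5], [1.7, -0.7]]
```

Emit:
{"fn": "arm_command", "kwargs": {"steps": [[0.2,-0.1,0,0,0,0],[0.4,-0.2,0,0,0,0],[0.5,-0.2,0,0,0,0],[0.5,-0.2,0,0,0,0]]}}

```text
t: 13.28
eef_pos: [564.9, 152.6, 305.6]
tcp_rot: [3.142, -0.0, -1.323]
ft_force: [-0.5, 0.2, 0.2]
opening: 0.007
```

Emit:
{"fn": "arm_command", "kwargs": {"steps": [[0.1,-0.05,0,0,0,0],[0.2,-0.1,0,0,0,0],[0.2,-0.1,0,0,0,0]]}}

```text
t: 13.53
eef_pos: [565.9, 151.4, 305.5]
tcp_rot: [3.14, 0.001, -1.323]
ft_force: [-4.3, 5.1, 0.6]
opening: 0.002
```

Emit:
{"fn": "arm_command", "kwargs": {"steps": [[0.1,-0.05,0,0,0,0],[0.15,-0.1,0,0,0,0],[0.15,-0.1,0,0,0,0],[0.15,-0.1,0,0,0,0]]}}

```text
t: 13.87
eef_pos: [566.5, 151.0, 305.5]
tcp_rot: [3.139, 0.002, -1.323]
ft_force: [-9.7, 11.8, 2.0]
opening: 0.001
```

The force rose to 15 N with almost no travel, so the lever is at its end stop. I'll back off, lift and check everything.

Emit:
{"fn": "arm_command", "kwargs": {"steps": [[-0.7,0.4,0,0,0,0],[-1.8,1,0,0,0,0],[-1.8,1,-3,0,0,0],[-1.8,1,-6,0,0,0],[-1.8,1,-9,0,0,0],[-1.8,1,-12,0,0,0],[-1.8,2,-14,0,0,0],[-1.8,5,-14,0,0,0],[-1.8,8,-14,0,0,0],[-1.8,9,-14,0,0,0],[-1.8,9,-14,0,0,0],[-1.8,9,-14,0,0,0]]}}

```text
t: 14.87
eef_pos: [476.1, 145.4, 446.2]
tcp_rot: [-3.14, -0.0, -1.323]
ft_force: [0.4, -0.3, -0.2]
opening: 0.004
```

```bash
python3 - <<'E'
from h import *
s=state();print(s["t"],s["eef_pos"].round(),s["ft_force"].round(1))
w=read_camera("wrist")[:,:,::-1];sc=read_camera("scene")[:,:,::-1]
o=np.zeros((560,800,3),np.uint8);o[:,:400]=cv2.resize(w[:280,150:350],(400,560),interpolation=2);o[:,400:]=cv2.resize(sc[170:345,130:255],(400,560),interpolation=2)
cv2.imwrite("pics/f.png",o)
cv2.imwrite("pics/w6.png",w)
E
```

```text
14.8667 [476. 145. 446.] [ 0.4 -0.3 -0.2]
```

View pics/f.png

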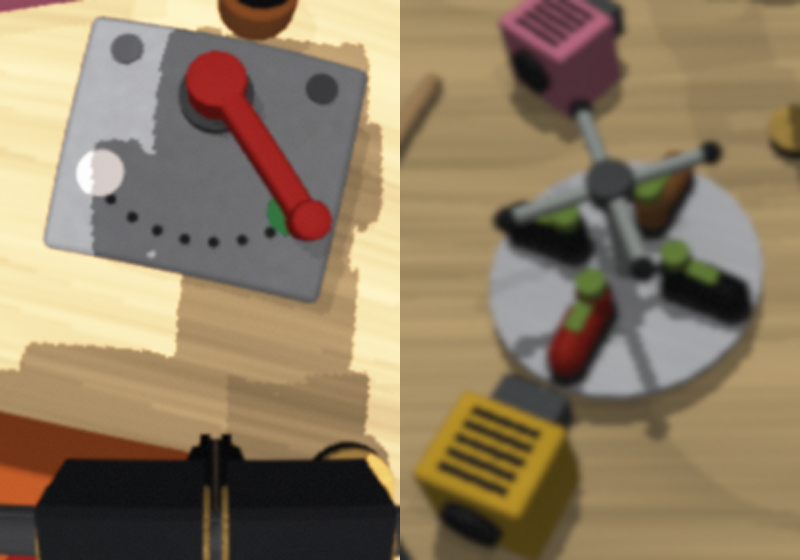

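The lever post covers the green mark (crop (310,218)), and the red shoe points at the yellow nozzle. The robot is clear, with zero force, so I'm handing in.

```bash
python3 -c "
from cell import *
print(job_done(),state()['t'])"
```

```text
the job is handed in; nothing more can be done
the job is handed in; nothing more can be done
```

I turned the turret about 86° anticlockwise, pushing one arm of the star handle with the closed fingertips, until the red shoe pointed at the yellow dryer's nozzle. A second push of about 2° trimmed it. I then pushed the grey box's red lever to its end stop over the green mark, and handed in after about 15 s of robot time.

**Turret:** From the handle's balls, the red shoe points at −22.9°. Three readings put the nozzle between −22.7° and −23.2°. Rougher single-pixel readings disagreed by 1–2°: the nozzle came out at −21.8° to −23.2° and the shoe itself at about −24°. I measured this before moving to the lever; afterwards I checked it only by eye in the final picture, which still showed the shoe pointing at the nozzle.

**Lever:** The push force rose to about 15 N with almost no further travel. The last picture shows the end post over the green mark.

**Clearance:** The arm ended clear of everything with about zero wrist force. I did not touch the shoes, the plate or any loose item on purpose. I did not measure the loose items again at the end.

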